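# Empty the milling jar into the tray under the low shelf

## Robot

A 6-joint arm with a two-finger parallel gripper is mounted at the origin on a cart in front of the work surface, level with it; the furniture and walls round the work are solid. World frame = base frame: x ahead of the robot, y to its left, z up, the work surface at z = 0. Lengths are in m, angles in rad, forces in N, time in s.
With the tool pointing down it reaches from about 0.275 to 0.875 m from the base axis. Payload 12.5 kg.
Tool frame: the origin (TCP) lies at the very end of the fingers, on their centre line; the grasp point (between the pads) lies 19 mm behind it; z points along the fingers, y is the line along which they close (so a half turn about z gives the same grasp; the last joint's range is limited). The gripper opens to 85 mm and grips with 20 to 120 N. Pads are 22 mm wide; open, the fingers measure 114 mm over their backs; the gripper's body (76 mm by 85 mm) begins 54 mm behind the grasp point. The pads swing forward as they close: fully open they stand 13 mm farther back than shut.
Start: joints at [-1.372, 0.351, 1.652, -0, 1.139, -0.085], TCP at [0.154, -0.528, 0.231] pointing down, gripper open.
Joint ranges: [-2.75, 2.75], [-0.79, 2.1], [0.01, 2.65], [-1.57, 4.71], [0.07, 3.14], [-2.87, 2.87]. Speed limits (rad/s): [2.22, 2.22, 2.79, 3.14, 3.14, 3.14].

## Interface

Orientations are given as a unit quaternion [x, y, z, w].
In Python, from plant import ctrl gives the robot as it stands. The module is installed in compiled form; this text tells all that it offers.
- The arm moves only by the tool carry_out, never from a script. Its arguments are lists of equal length, an entry for each row: "jaw": the opening, from 0 (shut) to 1 (fully open); "offset": the shift along the tool's x, y, z in mm, a list of three; "angular": the turn, a rotation vector about the tool's x, y, z in degrees, a list of three. A call has 1 to 10 rows; each row is the pose to reach, as a shift and turn from the pose commanded when the call began, along the tool's axes at that moment; what a row does not reach only later rows make up. A row lasts 1/8 s, in which the tool goes at most 62.5 mm and 10.7 degrees, less where a joint would pass 70% of its speed; a pose out of reach is approached as far as the arm can. A call with a gripper value outside its range is refused whole. The fingers move at their own pace and stop on an object; "squeeze" is the grip in N (left out, the last holds). Time passes only in rows, so rows that repeat a pose let the fingers close. It gives the time, the measured TCP pose, the force, the opening and the grip force at its end, in the units of the state.
- ctrl.get_state(): the state, without advancing time (a new reading comes with each control period).
- ctrl.camera(name): name is "scene" or "top" or "wrist"; returns the picture (420x560x3 uint8, blue, green, red); there is no depth.
- ctrl.get_calibration(name): a dict with "camera_matrix" (3x3 intrinsics, pixels), "world_to_cam" (4x4, takes a point from world to camera coordinates). Camera axes: x right, y up, looking along -z (the intrinsics and any distortion apply to the point x, -y, -z); pixel columns grow to the right and rows downward; lengths in m; the calibration is good to about 2 mm. A picture is of the moment at which its call begins: read the wrist's pose just before it. get_calibration takes no time and is no camera call; for the wrist camera it gives the pose at the moment of the call.
- ctrl.close_job(): hands the job in; it is judged then, once.
The state is a dict: "time_s": time; "joint_positions": joint angles; "dq": joint speeds; "effort": joint torques, N m; "tool_pos": TCP position; "eef_rot": TCP orientation; "contact_force": force on the tool from outside, world axes, zero at the start; "ft_torque": the same for the moment, N m; "opening": opening from 0.0 (shut) to 1.0 (fully open); "gripper_force": force on a finger pad.
Only numpy, scipy, OpenCV 4.12 (cv2) and the standard library are available. Lean on these libraries where they do the work, as an engineer would, in place of code of your own. Each camera call takes 0.05 s, during which the arm holds its last target. There are 200 camera calls.

## Task

Take the tall clear jar from its slanted cradle, bring its mouth in under the low shelf and tip it until all six milling balls have rolled out into the tray there, without knocking the shelf. Then lay the empty jar back in the cradle as it was, mouth up and fully down on the rods against the foot plate, and let go. Leave the vial, the small beaker and the amber bottle where they stand.

Things in the scene. Friction and masses are not known exactly. Their poses are not given: they have to be found in the camera images.
- jar_center (a point): Centre (half-way up, on the axis) of the tall clear plastic wide-mouth jar, open at the top. 200 long; outside diameter 64 from the base up to 142, then a shoulder narrowing to a neck 51 in diameter (170 to 200). z axis from base to mouth. At the start it lies in the cradle, axis 55 degrees from vertical, mouth up, with six balls inside. Grip it across its 64 mm side.
- jar: The same jar; origin at the centre of its underside, z axis towards the mouth. Walls 3.5, base 8 thick; 140 g empty, give or take 30 percent; balances 75 to 90 mm from its base. The shoulder narrows by 13 degrees, so the balls stay in until the axis is tilted past about 105 degrees from vertical; at 115 to 125 degrees all roll out.
- jar_mouth (a point): Centre of the jar's mouth, 100 mm along the axis from its centre; rim 51 mm outside diameter.
- cradle: Fixed slanted cradle: two steel rods (10 thick, 48 apart) under the jar, a low foot plate behind its base, grey base plate 100 x 170 x 8. Origin: centre of the base plate's underside. The seated jar's mouth points to its +y, 35 degrees above level. The rods lie only under the jar, up to 115 mm from its base and 100 above the worktop; its sides and top are free.
- cradle_seat (a point): Point fixed to the cradle where the jar's centre lies when the jar is fully seated.
- cradle_mouth (a point): Point fixed to the cradle where the centre of the jar's mouth lies when it is seated.
- shelf: Fixed low shelf: clear board 280 (x) x 150 (y) x 8, underside 205 above the worktop, with a blue strip 12 high (top at 217) along its front, the -y side that faces the cradle; four 12 mm posts 12 in from the corners. Origin: on the worktop under its centre. A timer and a weigh boat (18 high) stand on its far half.
- shelf_edge (a point): Middle of the shelf's front lower edge, 205 mm above the worktop.
- tray: Fixed aluminium tray 120 (x) x 145 (y) x 45 high, walls 3, axes as the shelf's. Origin: centre of its underside. It stands under the shelf; its inside begins 15 mm in front of the shelf's front edge and all the rest is under the shelf.
- ball_0_center (a point): Centre of grey milling ball, 16 mm in diameter, 13 g; starts in the jar.
- ball_1_center (a point): Centre of white milling ball, 16 mm in diameter, 13 g; starts in the jar.
- ball_2_center (a point): Centre of grey milling ball, 16 mm in diameter, 13 g; starts in the jar.
- ball_3_center (a point): Centre of white milling ball, 16 mm in diameter, 13 g; starts in the jar.
- ball_4_center (a point): Centre of grey milling ball, 16 mm in diameter, 13 g; starts in the jar.
- ball_5_center (a point): Centre of white milling ball, 16 mm in diameter, 13 g; starts in the jar.
- burette_stand_r: Fixed tall burette stand, over 700 high, left of the shelf, always in the same place; origin at the middle of its foot on the worktop. Its pole, clamp and glass tubes reach about 200 mm to either side. Swing round it close to the base.
- vial_center (a point): Bystander: vial with blue cap, 23 x 23 x 44, centre. Leave alone.
- beaker_center (a point): Bystander: small glass beaker, 50 x 47 x 57, centre. Leave alone.
- amber_bottle_center (a point): Bystander: amber bottle with black cap, 46 x 46 x 91, centre. Leave alone.

How it is judged:
On the way, in this order (a step that is already met when the one before it is completed fails the run):
1. the jar is lifted out of the cradle with the balls still in it (distance between jar_center and cradle_seat above 0.04 m and contact force between jar and cradle below 0.1 N and distance between each of ball_0_center, ball_1_center, ball_2_center, ball_3_center, ball_4_center, ball_5_center and jar_center below 0.11 m), for 0.1 s.
2. all six balls are in the tray (x of ball_0_center in the frame of tray between -0.058 and 0.058 m and y of ball_0_center in the frame of tray between -0.071 and 0.071 m and z of ball_0_center in the frame of tray between 0 and 0.035 m and x of ball_1_center in the frame of tray between -0.058 and 0.058 m and y of ball_1_center in the frame of tray between -0.071 and 0.071 m and z of ball_1_center in the frame of tray between 0 and 0.035 m and x of ball_2_center in the frame of tray between -0.058 and 0.058 m and y of ball_2_center in the frame of tray between -0.071 and 0.071 m and z of ball_2_center in the frame of tray between 0 and 0.035 m and x of ball_3_center in the frame of tray between -0.058 and 0.058 m and y of ball_3_center in the frame of tray between -0.071 and 0.071 m and z of ball_3_center in the frame of tray between 0 and 0.035 m and x of ball_4_center in the frame of tray between -0.058 and 0.058 m and y of ball_4_center in the frame of tray between -0.071 and 0.071 m and z of ball_4_center in the frame of tray between 0 and 0.035 m and x of ball_5_center in the frame of tray between -0.058 and 0.058 m and y of ball_5_center in the frame of tray between -0.071 and 0.071 m and z of ball_5_center in the frame of tray between 0 and 0.035 m), for 0.2 s.
At the end, for the whole second after the job is handed in: All six balls lie in the tray; the jar lies at rest in the cradle, mouth up, its centre within 15 mm and its mouth within 25 mm of where they lie when it is fully seated (all of step 2 and distance between jar_center and cradle_seat below 0.015 m and distance between jar_mouth and cradle_mouth below 0.025 m and linear speed of jar below 0.02 m/s); the robot touches nothing.
It fails at once if the shelf is knocked (over 12 N) by robot or jar (contact force between any of the arm, the fingers, jar and shelf above 12 N).
It fails at once if a bystander is shifted by more than 20 mm (distance of any of vial_center, beaker_center, amber_bottle_center from where it was at the start of the episode above 0.02 m).
It also fails if it takes over 54 s, if anything falls off the work surface, if the arm or the gripper's body presses on something with over 40 N, if the wrist force passes 120 N, or if a joint passes its speed limit or range.

## Working session

There is one attempt and no reset: what is moved stays moved. The work goes in short steps, Python scripts to look and compute and a tool call to move; the robot and the scene stay as the last step left them, time stands still between calls to the robot, and variables do not carry over. Pictures are saved under pics/ and viewed, at most 12 in all, crops included, and the job is handed in when it is done.

Besides the shell and the picture viewer there is one more tool, called after "Call:" as a command line: name --argument value ..., lists and objects as JSON in quotes. carry_out: Moves the arm, as the interface text tells. Its arguments: {"type":"object","properties":{"jaw":{"type":"array","items":{"type":"number"}},"offset":{"type":"array","items":{"type":"array","items":{"type":"number"}}},"angular":{"type":"array","items":{"type":"array","items":{"type":"number"}}},"squeeze":{"type":"number"}},"required":["jaw","offset","angular"]}

```bash
mkdir -p pics; python3 - <<'E'
from plant import ctrl
import cv2,numpy as np
for n in ["scene","top"]:
    cv2.imwrite(f"pics/{n}0.png",ctrl.camera(n))
    c=ctrl.get_calibration(n);print(n,{k:np.round(v,4).tolist() if not isinstance(v,str) else v for k,v in c.items()})
s=ctrl.get_state();print(s)
E
```

```text
scene {'camera_matrix': [[399.4898, 0.0, 276.8432], [0.0, 399.4898, 207.0169], [0.0, 0.0, 1.0]], 'world_to_cam': [[-0.8439, -0.536, 0.0209, 0.4884], [0.3947, -0.594, 0.701, -0.3395], [-0.3633, 0.5998, 0.7129, -0.749], [0.0, 0.0, 0.0, 1.0]]}
top {'camera_matrix': [[479.5202, 0.0, 276.2897], [0.0, 479.5202, 206.4273], [0.0, 0.0, 1.0]], 'world_to_cam': [[0.1205, -0.9927, 0.0027, -0.0553], [0.9626, 0.1175, 0.2441, -0.5924], [-0.2426, -0.0268, 0.9697, -1.1894], [0.0, 0.0, 0.0, 1.0]]}
{'time_s': 0.1, 'joint_positions': array([-1.37162367e+00,  3.51218967e-01,  1.65235860e+00,  1.95931060e-06,
        1.13908357e+00, -8.46244306e-02]), 'dq': array([-0.00116194, -0.00070011,  0.00058884, -0.00139521,  0.000866  ,
        0.00099119]), 'effort': array([ 5.08950197e-04, -5.06831431e+01, -2.91877824e+01, -5.90005357e-05,
        2.65991555e-03, -2.12939221e-05]), 'tool_pos': array([ 0.15395527, -0.52770663,  0.23079277]), 'eef_rot': array([ 9.89949200e-01,  1.41422403e-01, -2.96933456e-05, -5.33415698e-04]), 'contact_force': array([0.41497822, 0.18623669, 0.43363478]), 'ft_torque': array([ 0.08020411, -0.06994027, -0.01153032]), 'gripper_force': 0.0, 'opening': 1.000132888611356}
```

View pics/scene0.png

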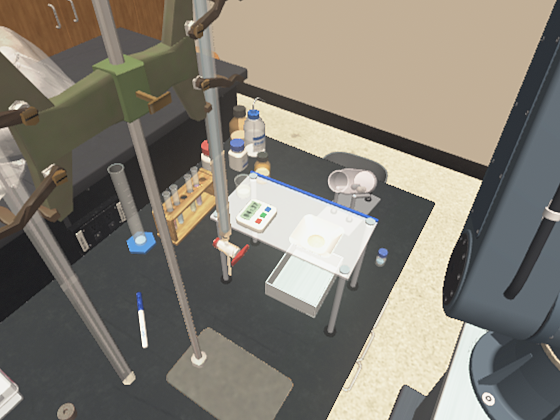

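View pics/top0.png

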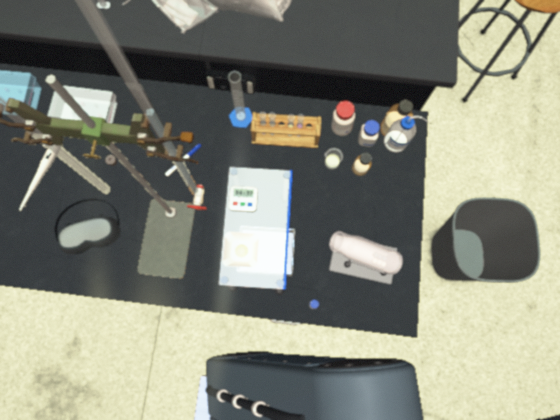

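The scene view shows the shelf with its blue strip running (255,178)–(372,221), the jar around (352,183), and the vial at (381,257). In the top view the jar spans (335,243)–(398,262), the strip is at x≈290 and rows 170–287, the beaker is at (333,158) and the amber bottle at (362,163). I'll enlarge both views.

```bash
cat > h.py <<'E'
import numpy as np,cv2
from plant import ctrl
def ray(n,px,c=None):
    c=c or ctrl.get_calibration(n);K=np.array(c["camera_matrix"]);T=np.array(c["world_to_cam"])
    d=np.linalg.inv(K)@[px[0],px[1],1];d=np.array([d[0],-d[1],-d[2]])
    R=T[:3,:3];return -R.T@T[:3,3],(R.T@d)/np.linalg.norm(d)
def plane(n,px,z,c=None):
    o,d=ray(n,px,c);return o+d*(z-o[2])/d[2]
def tri(*rs):
    A=0;b=0
    for o,d in rs:
        P=np.eye(3)-np.outer(d,d);A=A+P;b=b+P@o
    x=np.linalg.solve(A,b);return x,[np.linalg.norm((np.eye(3)-np.outer(d,d))@(x-o)) for o,d in rs]
def proj(n,p,c=None):
    c=c or ctrl.get_calibration(n);K=np.array(c["camera_matrix"]);T=np.array(c["world_to_cam"])
    q=T[:3,:3]@p+T[:3,3];q=K@[q[0],-q[1],-q[2]];return q[:2]/q[2]
E
python3 - <<'E'
from h import *
t=cv2.imread("pics/top0.png");s=cv2.imread("pics/scene0.png")
a=cv2.resize(t[140:310,210:420],None,fx=3.5,fy=3.5,interpolation=cv2.INTER_CUBIC)[:595]
b=cv2.resize(s[150:290,240:400],None,fx=4.2,fy=4.2,interpolation=cv2.INTER_CUBIC)
cv2.imwrite("pics/tc.png",a);cv2.imwrite("pics/sc.png",b)
for n,im in(("top",t),("scene",s)):
    h=cv2.cvtColor(im,cv2.COLOR_BGR2HSV);m=cv2.inRange(h,(105,120,80),(125,255,255))
    k,l,st,ce=cv2.connectedComponentsWithStats(m)
    for i in range(1,k):
        if st[i,4]>8:
            ys,xs=np.where(l==i);print(n,st[i],ce[i].round(1),cv2.minAreaRect(np.c_[xs,ys].astype(np.float32)))
E
```

```text
top [229 107  22  21 259] [240.3 118.7] ((239.5, 117.0), (20.0, 21.0), 90.0)
top [401 117  14  12 115] [407.2 122.8] ((407.25006103515625, 122.25003051757812), (10.606600761413574, 12.727922439575195), 45.0)
top [366 120  13  15 152] [371.6 126.7] ((372.0, 127.0), (14.0, 12.0), 90.0)
top [188 144  13  12  68] [194.1 149.3] ((194.40264892578125, 148.96018981933594), (4.609532356262207, 14.9574613571167), 48.8140754699707)
top [287 170   6  72 172] [289.5 202.4] ((289.3274841308594, 205.4900360107422), (2.7454347610473633, 71.17011260986328), 3.301865816116333)
top [286 244   1  15  15] [286. 251.] ((286.0, 251.0), (14.0, 0.0), -90.0)
top [283 261   4  29  58] [284.9 278.4] ((285.3883056640625, 275.0634765625), (2.921128988265991, 28.000091552734375), 4.085616588592529)
top [311 300   7   8  39] [314.2 303.3] ((314.0000305175781, 303.5000305175781), (6.363960266113281, 6.363961219787598), 45.0)
scene [248 110  11   7  60] [253.1 112.8] ((253.1386260986328, 112.6138687133789), (10.348386764526367, 5.771215438842773), 5.7105937004089355)
scene [254 137   8   3  11] [256.8 138.1] ((257.5135192871094, 138.08106994628906), (1.3151919841766357, 7.233555316925049), 80.53767395019531)
scene [257 173 122  49 314] [318.  197.2] ((317.3711242675781, 196.83505249023438), (129.80682373046875, 3.0154242515563965), 21.037511825561523)
scene [265 207   6   5  15] [267.5 208.8] ((267.42303466796875, 208.61534118652344), (3.605551242828369, 3.882901668548584), 33.690067291259766)
scene [127 232  29  21 303] [141.4 243.6] ((141.30189514160156, 243.05661010742188), (19.23047637939453, 27.472108840942383), 74.05460357666016)
scene [136 292   8  18  86] [139.1 300.7] ((138.94595336914062, 300.6756896972656), (17.755088806152344, 5.260767459869385), 80.53767395019531)
```

View pics/tc.png

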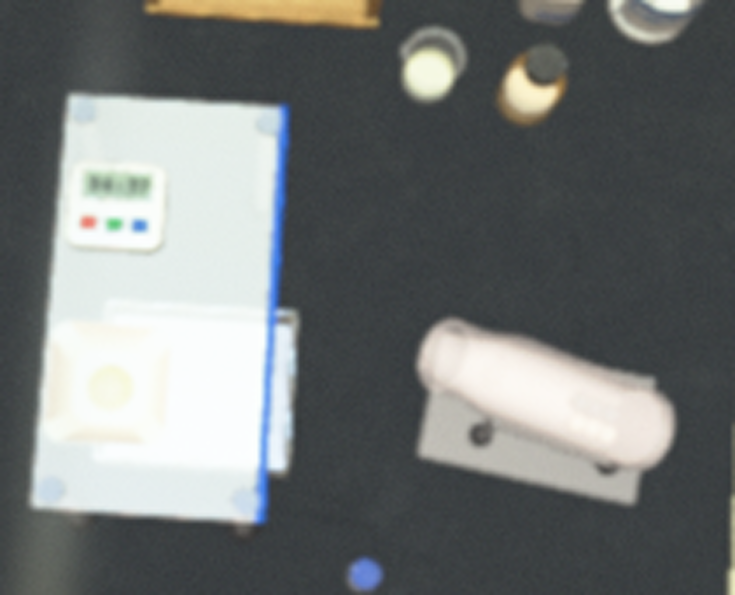

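View pics/sc.png

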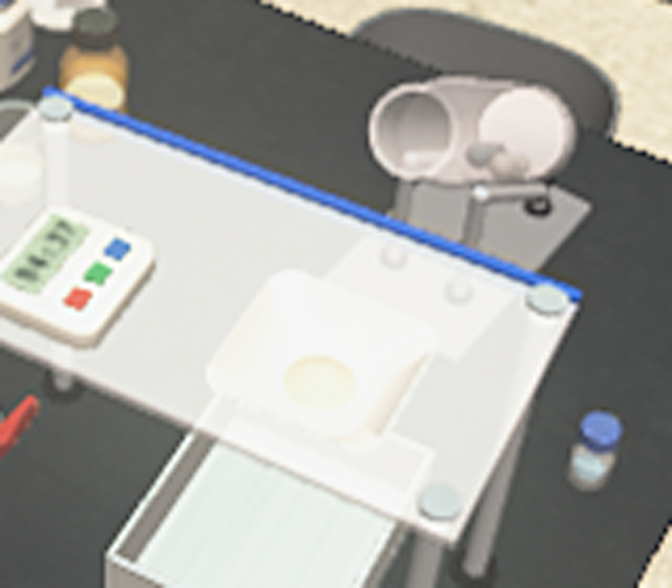

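```bash
python3 - <<'E'
from h import *
np.set_printoptions(precision=4,suppress=True)
T=lambda u,v:(210+u/3.5,140+v/3.5)
S=lambda u,v:(240+u/4.2,150+v/4.2)
a=plane("top",T(288,105),.217);b=plane("top",T(263,523),.217)
print("strip top",a,b,np.linalg.norm(a-b));
a2=plane("scene",S(45,92),.217);b2=plane("scene",S(580,296),.217)
print("strip scene",a2,b2,np.linalg.norm(a2-b2))
print("tri",tri(ray("top",T(288,105)),ray("scene",S(45,92))),tri(ray("top",T(263,523)),ray("scene",S(580,296))))
print("far corners",plane("top",T(68,95),.213),plane("top",T(33,507),.213))
print("tray front",plane("top",T(298,312),.045),plane("top",T(287,474),.045))
print("tray back scene",plane("scene",S(108,555),.045))
p=[plane("top",T(*q),.008) for q in((418,457),(635,504),(655,378))];print("plate",p, np.linalg.norm(p[1]-p[0]),np.linalg.norm(p[2]-p[1]))
d=p[0]-p[1];print("yaw of cradle y",np.degrees(np.arctan2(d[1],d[0])))
d=p[2]-p[1];print("yaw of cradle x",np.degrees(np.arctan2(d[1],d[0])))
print("plate corner scene",plane("scene",S(590,207),.008))
m=tri(ray("top",T(446,355)),ray("scene",S(412,133)));print("mouth",m)
print("vial",plane("top",T(365,575),.044),"beaker",plane("top",T(434,62),.05),"amber",plane("top",T(545,65),.09))
E
```

```text
strip top [ 0.6518 -0.0141  0.217 ] [ 0.3719 -0.0298  0.217 ] 0.2803412747824088
strip scene [ 0.6523 -0.0055  0.217 ] [ 0.3754 -0.0237  0.217 ] 0.2774415836622971
tri (array([ 0.6563, -0.0136,  0.2086]), [np.float64(0.0016577275698933171), np.float64(0.001657727569893337)]) (array([ 0.3745, -0.0296,  0.211 ]), [np.float64(0.0020801556408139798), np.float64(0.002080155640813998)])
far corners [0.6421 0.1353 0.213 ] [0.3645 0.1175 0.213 ]
tray front [ 0.546  -0.0398  0.045 ] [ 0.4231 -0.0453  0.045 ]
tray back scene [0.5391 0.1082 0.045 ]
plate [array([ 0.4521, -0.1445,  0.008 ]), array([ 0.4365, -0.3121,  0.008 ]), array([ 0.5353, -0.3214,  0.008 ])] 0.16829938749556156 0.09921824771894408
yaw of cradle y 84.68021284713201
yaw of cradle x -5.427913960933115
plate corner scene [ 0.4392 -0.3056  0.008 ]
mouth (array([ 0.5065, -0.1417,  0.1599]), [np.float64(0.0017403441551448195), np.float64(0.0017403441551448783)])
vial [ 0.3569 -0.1104  0.044 ] beaker [ 0.7573 -0.1238  0.05  ] amber [ 0.7501 -0.2046  0.09  ]
```

The strip is about 280 mm long and the plate about 100 x 168 mm, so the estimates agree with the text. Next I work out the pre-grasp pose: 45° down, facing +y, straddling the jar sides.

```bash
cat >> h.py <<'E'
from scipy.spatial.transform import Rotation as Ro
def frame(yaw,back):  # tool y horizontal = cradle-x at yaw(deg); back direction elevation (deg) in plane of +y'
    y=np.array([np.cos(np.radians(yaw)),np.sin(np.radians(yaw)),0]);f=np.array([-y[1],y[0],0])
    b=np.radians(back);z=-(f*np.cos(b)+np.array([0,0,np.sin(b)]))
    return Ro.from_matrix(np.c_[np.cross(y,z),y,z])
def delta(p0,R0,p1,R1):
    return np.round(R0.inv().apply(np.array(p1)-p0)*1000,1),np.round((R0.inv()*R1).as_rotvec(degrees=True),1)
def now():
    s=ctrl.get_state();return np.array(s["tool_pos"]),Ro.from_quat(s["eef_rot"])
E
python3 - <<'E'
from h import *
np.set_printoptions(precision=4,suppress=True)
p,R=now();R1=frame(-5.4,135);z=R1.as_matrix()[:,2]
G=np.array([.496,-.2355,.096])
print(z,G-.15*z,delta(p,R,G-.15*z,R1))
c=ctrl.get_calibration("wrist");T=np.array(c["world_to_cam"])
print("cam in tool",R.inv().apply(-T[:3,:3].T@T[:3,3]-p), R.inv().apply(-T[2,:3]))
E
```

```text
[ 0.0665  0.704  -0.7071] [ 0.486  -0.3411  0.2021] (array([371. , -86.1,  28.9]), array([ 26.7,  39.4, -64.6]))
cam in tool [ 0.0656  0.0009 -0.1419] [-0.2614  0.0009  0.9652]
```

Call:
carry_out --jaw '[1, 1, 1, 1, 1, 1, 1, 1, 1, 1]' --offset '[[37, -9, 3], [74, -17, 6], [111, -26, 9], [148, -34, 12], [186, -43, 14], [223, -52, 17], [260, -60, 20], [297, -69, 23], [334, -77, 26], [371, -86, 29]]' --angular '[[2.7, 3.9, -6.5], [5.3, 7.9, -12.9], [8, 11.8, -19.4], [10.7, 15.8, -25.8], [13.3, 19.7, -32.3], [16, 23.6, -38.8], [18.7, 27.6, -45.2], [21.4, 31.5, -51.7], [24, 35.5, -58.1], [26.7, 39.4, -64.6]]'

```text
time_s: 1.35
tool_pos: [0.4869, -0.341, 0.2019]
eef_rot: [0.682, 0.623, 0.284, -0.258]
contact_force: [-0.5, -0.7, -0.3]
opening: 0.995
gripper_force: 0.0
```

Reached with no trouble. Now a look from the wrist and from the top.

```bash
python3 - <<'E'
from h import *
np.set_printoptions(precision=4,suppress=True)
import json
c=ctrl.get_calibration("wrist");im=ctrl.camera("wrist");cv2.imwrite("pics/w1.png",im)
json.dump({k:np.array(v).tolist() for k,v in c.items() if not isinstance(v,str)},open("w1.json","w"))
print(ctrl.get_state()["joint_positions"])
E
```

```text
[-0.9038  0.7474  1.2802  0.5162  1.7274 -0.9042]
```

View pics/w1.png

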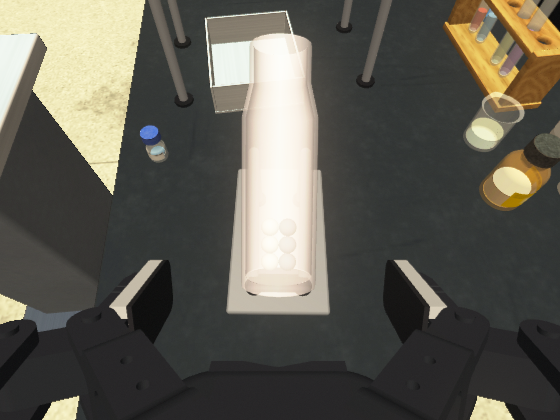

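The wrist view shows the jar centred: mouth rim around (281,44), base ellipse around (279,284). The plate's front corners are at (228,311) and (328,312). The tray spans (206,18)–(290,12) at the back and (217,111) at the front left.

```bash
python3 - <<'E'
from h import *
import json
np.set_printoptions(precision=4,suppress=True)
c={k:np.array(v) for k,v in json.load(open("w1.json")).items()}
T=lambda u,v:(210+u/3.5,140+v/3.5)
S=lambda u,v:(240+u/4.2,150+v/4.2)
P=[plane("w",q,.008,c) for q in((228,311),(328,312),(321,170),(239,170))];print("plate",P)
fr=(P[0]+P[1])/2;bk=(P[2]+P[3])/2;d=bk-fr;print("yaw",np.degrees(np.arctan2(d[1],d[0])),"centre",fr,bk)
r=ray("w",(281,44),c)
m=tri(r,ray("top",T(446,355)),ray("scene",S(412,133)));print("mouth",m,tri(r,ray("scene",S(412,133))),tri(r,ray("top",T(446,355))))
print("tray front left",plane("w",(217,111),.045,c), "back",plane("w",(206,18),.045,c),plane("w",(290,12),.045,c))
# base + axis: ray through axis points intersect the vertical plane via axis
h=np.array([np.sin(np.radians(5.4)),np.cos(np.radians(5.4)),0]);cx=np.array([h[1],-h[0],0])
for q in((279,284),(278.5,250),(281,130),(281,44)):
    o,dd=ray("w",q,c);t=((fr-o)@cx)/(dd@cx) if abs(dd@cx)>.02 else np.nan
    print(q,"offset of ray from plate mid plane at y'~centre",(o-fr)@cx,dd@cx/ (dd@h), ((o-fr)@cx)+(m[0]-o)@h*(dd@cx)/(dd@h))
# bottom of base ellipse lowest point vs seated model
a=h*np.cos(np.radians(35))+np.array([0,0,np.sin(np.radians(35))])
n=-h*np.sin(np.radians(35))+np.array([0,0,np.cos(np.radians(35))])
for zc in (.100,.105,.110):
    C=m[0]-.1*a;C[2]=zc
    print(zc,[proj("w",C+u*a+s*cx,c).round(0) for u,s in((-.1,-.032),(-.1,.032),(.1,-.0255),(.1,.0255),(.042,-.032),(.042,.032))],proj("w",C-.1*a-.032*n,c).round(1),proj("w",C-.1*a+.032*n,c).round(1))
    print("   top",proj("top",C-.1*a+.032*n).round(1),proj("top",C+.1*a-.0255*n).round(1),proj("top",C+.1*a).round(1))
E
```

```text
plate [array([ 0.4428, -0.3109,  0.008 ]), array([ 0.5371, -0.3205,  0.008 ]), array([ 0.5557, -0.1565,  0.008 ]), array([ 0.4594, -0.1477,  0.008 ])]
yaw 83.85954530432788 centre [ 0.49   -0.3157  0.008 ] [ 0.5075 -0.1521  0.008 ]
mouth (array([ 0.5066, -0.1399,  0.1635]), [np.float64(0.0022457117518577237), np.float64(0.003031756665527491), np.float64(0.0015782276468573294)]) (array([ 0.5078, -0.138 ,  0.1635]), [np.float64(0.0007978243464731307), np.float64(0.0007978243464731923)]) (array([ 0.506 , -0.1414,  0.1657]), [np.float64(0.0022499313512993175), np.float64(0.002249931351299341)])
tray front left [ 0.4394 -0.0877  0.045 ] back [0.425  0.0952 0.045 ] [0.5458 0.0989 0.045 ]
(279, 284) offset of ray from plate mid plane at y'~centre -0.0007605860318357355 0.016036394042163324 0.0033671096965872806
(278.5, 250) offset of ray from plate mid plane at y'~centre -0.0007605860318357355 0.008344318026750027 0.0013872039130272615
(281, 130) offset of ray from plate mid plane at y'~centre -0.0007605860318357355 0.013712494669732015 0.002768948446143498
(281, 44) offset of ray from plate mid plane at y'~centre -0.0007605860318357355 0.009744949739425213 0.0017477202187692262
0.1 [array([242., 287.]), array([314., 287.]), array([248.,  52.]), array([310.,  53.]), array([241., 123.]), array([316., 124.])] [278.1 276.9] [278.2 300.2]
   top [401.9 261.7] [329.6 241. ] [336.5 240.8]
0.105 [array([241., 286.]), array([315., 286.]), array([248.,  47.]), array([310.,  47.]), array([240., 119.]), array([317., 119.])] [278.1 275.2] [278.2 298.5]
   top [402.4 261.5] [329.8 240.6] [336.7 240.4]
0.11 [array([241., 284.]), array([316., 284.]), array([247.,  42.]), array([311.,  42.]), array([240., 115.]), array([318., 115.])] [278.1 273.5] [278.3 296.7]
   top [402.9 261.2] [330.  240.3] [337. 240.]
```

```bash
python3 - <<'E'
from h import *
p,R=now();R1=frame(-5.6,135);z=R1.as_matrix()[:,2]
G=np.array([.4993,-.2338,.098])
print(delta(p,R,G-.08*z,R1),delta(p,R,G+.022*z,R1))
E
```

```text
(array([ 1.2, -0.3, 66.6]), array([-0.4, -0.4,  0.7])) (array([  0.5,   0.5, 168.6]), array([-0.4, -0.4,  0.7]))
```

Call:
carry_out --jaw '[1, 1, 1, 1, 1, 1, 1, 1]' --offset '[[0, 0, 25], [1, 0, 50], [1, 0, 75], [1, 0, 100], [1, 0, 125], [1, 0, 145], [1, 0, 160], [1, 0, 168]]' --angular '[[0, 0, 0], [0, 0, 0.7], [0, 0, 0.7], [0, 0, 0.7], [0, 0, 0.7], [0, 0, 0.7], [0, 0, 0.7], [0, 0, 0.7]]'

```text
time_s: 2.4
tool_pos: [0.4974, -0.2222, 0.0836]
eef_rot: [0.687, 0.617, 0.281, -0.259]
contact_force: [1.1, -0.7, -0.6]
opening: 0.998
gripper_force: 0.0
```

Call:
carry_out --jaw '[0.8, 0.7, 0.6, 0.6, 0.6, 0.6]' --offset '[[0, 0, 0], [0, 0, 0], [0, 0, 0], [0, 0, 0], [0, 0, 0], [0, 0, 0]]' --angular '[[0, 0, 0], [0, 0, 0], [0, 0, 0], [0, 0, 0], [0, 0, 0], [0, 0, 0]]' --squeeze 40

```text
time_s: 3.15
tool_pos: [0.4988, -0.2238, 0.085]
eef_rot: [0.688, 0.618, 0.282, -0.257]
contact_force: [6.6, -1.1, 1.4]
opening: 0.722
gripper_force: 46.9
```

Gripped. I now compute the jar poses for lift, transfer, insertion and tilting, carried over to tool moves.

```bash
cat >> h.py <<'E'
import json,os
def jar(yaw,el,M):  # jar frame: z axis, origin at centre; M = mouth
    y,e=np.radians([yaw,el]);a=np.array([np.cos(y)*np.cos(e),np.sin(y)*np.cos(e),np.sin(e)])
    x=np.array([np.sin(y),-np.cos(y),0]);return np.array(M)-.1*a,Ro.from_matrix(np.c_[x,np.cross(a,x),a])
def tool_for(J):
    g=json.load(open("grasp.json"));Rg=Ro.from_quat(g["R"]);C0,J0=jar(84.4,35,g["M"])
    Rr=J[1]*J0.inv();return J[0]+Rr.apply(np.array(g["p"])-C0),Rr*Rg
E
python3 - <<'E'
from h import *
p,R=now();M=np.array([.5075,-.140,.164])
json.dump(dict(p=p.tolist(),R=R.as_quat().tolist(),M=M.tolist()),open("grasp.json","w"))
n=jar(84.4,35,M)[1].as_matrix()[:,1];n=n*np.sign(n[2])
seq=[("lift",84.4,35,M+.09*n),("A",88,-8,[.49,-.09,.19]),("B",93,-10,[.483,-.03,.145]),("C0",93,-14,[.483,-.015,.13]),("C",93,-30,[.483,-.01,.12])]
q=p,R
for nm,y,e,m in seq:
    t=tool_for(jar(y,e,m));print(nm,t[0].round(3),"back el",np.degrees(np.arcsin(-t[1].as_matrix()[2,2])).round(1),*delta(*q,*t));q=t
E
```

```text
lift [ 0.494 -0.275  0.159] back el 45.1 [ 15.4   0.  -88.7] [0. 0. 0.]
A [ 0.485 -0.205  0.19 ] back el 88.1 [ 70.4 -15.7  26.4] [  1.1 -43.   -3.5]
B [ 0.489 -0.145  0.149] back el 89.8 [58.8  0.4 42.9] [ 0.1 -2.  -5. ]
C0 [ 0.489 -0.13   0.142] back el 85.9 [15.5  0.6  6.9] [-0. -4. -0.]
C [ 0.488 -0.117  0.163] back el 69.9 [ 11.1   0.2 -22.1] [ -0.1 -16.   -0. ]
```

Call:
carry_out --jaw '[0.6, 0.6, 0.6, 0.6, 0.6, 0.6, 0.6, 0.6]' --offset '[[1, 0, -5], [3, 0, -15], [5, 0, -30], [8, 0, -45], [11, 0, -60], [13, 0, -75], [15, 0, -89], [15, 0, -89]]' --angular '[[0, 0, 0], [0, 0, 0], [0, 0, 0], [0, 0, 0], [0, 0, 0], [0, 0, 0], [0, 0, 0], [0, 0, 0]]' --squeeze 60

```text
time_s: 4.15
tool_pos: [0.4928, -0.2756, 0.1585]
eef_rot: [0.688, 0.618, 0.281, -0.258]
contact_force: [0.3, 0.2, -2.6]
opening: 0.719
gripper_force: 65.5
```

```bash
python3 - <<'E'
from h import *
c=ctrl.get_calibration("wrist");a=ctrl.camera("wrist");b=ctrl.camera("scene")
cv2.imwrite("pics/lift.png",np.hstack([cv2.resize(a,(400,300)),cv2.resize(b[100:310,200:480],(400,300))]))
q=now();print(ctrl.get_state()["contact_force"],ctrl.get_state()["gripper_force"])
for nm,y,e,m in [("A",88,-8,[.49,-.09,.19])]:
    t=tool_for(jar(y,e,m));print(nm,*delta(*q,*t))
E
```

```text
[-0.09419448  0.80219025 -3.37082329] 65.48796761149089
A [ 70.9 -14.4  25.3] [  0.8 -43.1  -3.5]
```

View pics/lift.png

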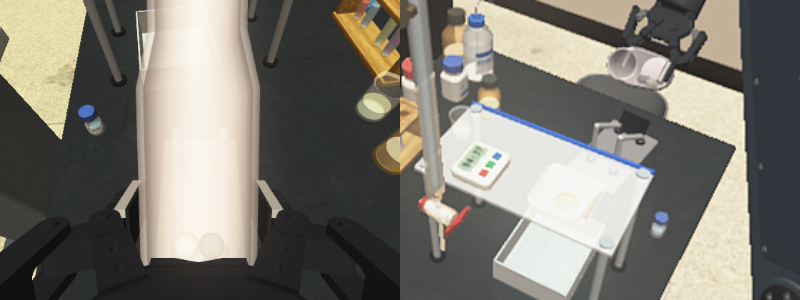

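The jar is lifted clear of the cradle: wrist panel shows its axis at column ~198, aligned with the pads, and the balls at (185–212,245). Next it goes in front of the shelf.

Call:
carry_out --jaw '[0.6, 0.6, 0.6, 0.6, 0.6, 0.6, 0.6, 0.6, 0.6]' --offset '[[9, -2, 3], [18, -4, 6], [27, -5, 9], [35, -7, 13], [44, -9, 16], [53, -11, 19], [62, -13, 22], [71, -14, 25], [71, -14, 25]]' --angular '[[0.1, -5.4, -0.4], [0.2, -10.8, -0.9], [0.3, -16.2, -1.3], [0.4, -21.6, -1.8], [0.5, -27, -2.2], [0.6, -32.3, -2.6], [0.7, -37.7, -3.1], [0.8, -43.1, -3.5], [0.8, -43.1, -3.5]]'

```text
time_s: 5.38
tool_pos: [0.4859, -0.204, 0.1902]
eef_rot: [0.721, 0.692, 0.013, -0.01]
contact_force: [-0.4, -0.5, -2.3]
opening: 0.717
gripper_force: 65.5
```

```bash
python3 - <<'E'
from h import *
s=ctrl.camera("scene")
cv2.imwrite("pics/A.png",cv2.resize(s[90:290,210:430],None,fx=3,fy=3,interpolation=cv2.INTER_CUBIC))
q=now();M=tool_for(jar(88,-8,[.49,-.09,.19]));print(delta(*M,*q))
print([proj("scene",x).round(0) for x in ([.49,-.09,.19],[.482,-.09,.2152])])
for nm,y,e,m in [("B",93,-10,[.483,-.03,.145]),("C0",93,-14,[.483,-.015,.13])]:
    t=tool_for(jar(y,e,m));print(nm,*delta(*q,*t))
E
```

```text
(array([ 0.6,  0.4, -0.3]), array([-0. ,  0.1, -0.1]))
[array([337., 188.]), array([342., 180.])]
B [58.1  0.1 43.2] [ 0.1 -2.1 -4.9]
C0 [73.4 -0.6 50.7] [-0.1 -6.1 -4.9]
```

View pics/A.png

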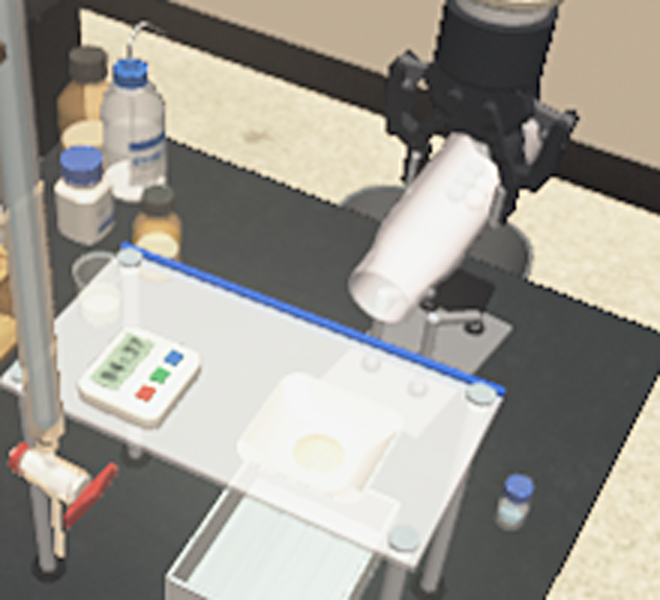

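The mouth appears at (337,188), exactly where predicted. Now insert, going down first and then in.

Call:
carry_out --jaw '[0.6, 0.6, 0.6, 0.6, 0.6, 0.6, 0.6, 0.6]' --offset '[[5, 0, 10], [13, 0, 22], [22, 0, 34], [34, 0, 41], [46, 0, 43], [58, 0, 45], [66, 0, 48], [73, -1, 51]]' --angular '[[0, 0, -1], [0, -0.5, -2], [0, -1, -3], [0, -1.5, -4], [0, -2, -4.9], [0, -3, -4.9], [0, -4.5, -4.9], [0, -6, -4.9]]'

```text
time_s: 6.42
tool_pos: [0.4887, -0.1303, 0.1419]
eef_rot: [0.691, 0.722, -0.025, 0.027]
contact_force: [-0.7, 0.7, -2.3]
opening: 0.718
gripper_force: 65.5
```

```bash
python3 - <<'E'
from h import *
s=ctrl.camera("scene")
cv2.imwrite("pics/B.png",cv2.resize(s[130:300,240:420],None,fx=3,fy=3,interpolation=cv2.INTER_CUBIC))
q=now();print(ctrl.get_state()["contact_force"])
for e,y,z in((-18,-.012,.128),(-22,-.01,.125),(-26,-.01,.122),(-30,-.01,.12),(-34,-.01,.12)):
    t=tool_for(jar(93,e,[.483,y,z]));print(e,*delta(*q,*t))
E
```

```text
[-0.19888358  0.31016987 -3.56338821]
-18 [ 3.3  0.4 -6.5] [-0.1 -3.9 -0. ]
-22 [  6.6   0.4 -11.7] [-0.2 -7.9 -0. ]
-26 [  8.5   0.4 -16.6] [ -0.2 -11.9  -0. ]
-30 [ 10.8   0.4 -22.4] [ -0.2 -15.9  -0. ]
-34 [ 13.5   0.4 -30. ] [ -0.3 -19.9  -0. ]
```

View pics/B.png

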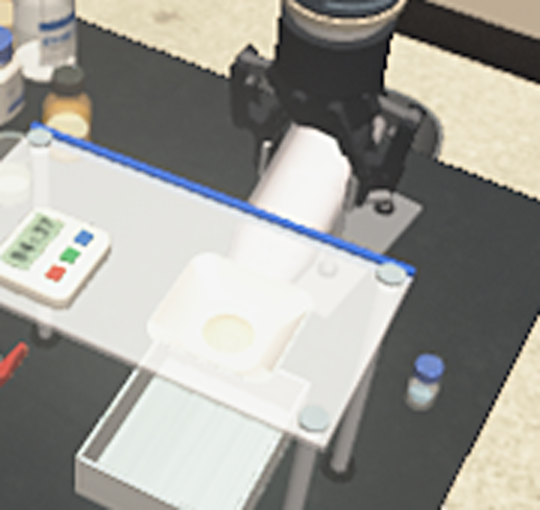

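The mouth is under the shelf behind the blue strip, around (270,250) in the crop, and the gripper is clear of the edge. Now tilt slowly.

Call:
carry_out --jaw '[0.6, 0.6, 0.6, 0.6, 0.6, 0.6, 0.6, 0.6, 0.6, 0.6]' --offset '[[1, 0, -2], [2, 0, -3], [3, 0, -5], [3, 0, -7], [4, 0, -8], [5, 0, -10], [6, 0, -11], [7, 0, -12], [8, 0, -14], [9, 0, -17]]' --angular '[[0, -1, 0], [0, -2, 0], [0, -3, 0], [0, -4, 0], [0, -5, 0], [0, -6, 0], [0, -7, 0], [0, -8, 0], [0, -10, 0], [0, -12, 0]]'

```text
time_s: 7.72
tool_pos: [0.488, -0.1209, 0.158]
eef_rot: [0.685, 0.714, -0.097, 0.103]
contact_force: [0.2, -0.0, -1.5]
opening: 0.716
gripper_force: 65.5
```

Call:
carry_out --jaw '[0.6, 0.6, 0.6, 0.6, 0.6, 0.6, 0.6, 0.6, 0.6, 0.6]' --offset '[[1, 0, -3], [2, 0, -6], [3, 0, -8], [3, 0, -10], [3, 0, -10], [3, 0, -10], [3, 0, -10], [3, 0, -10], [3, 0, -10], [3, 0, -10]]' --angular '[[0, -2, 0], [0, -4, 0], [0, -5, 0], [0, -6, 0], [0, -6, 0], [0, -6, 0], [0, -6, 0], [0, -6, 0], [0, -6, 0], [0, -6, 0]]'

```text
time_s: 8.98
tool_pos: [0.4877, -0.1154, 0.1667]
eef_rot: [0.679, 0.708, -0.133, 0.139]
contact_force: [0.4, -0.4, -1.6]
opening: 0.712
gripper_force: 65.5
```

```bash
python3 - <<'E'
from h import *
s=ctrl.camera("scene");w=ctrl.camera("wrist")
cv2.imwrite("pics/C.png",np.hstack([cv2.resize(s[180:280,250:350],(400,400),interpolation=cv2.INTER_CUBIC),cv2.resize(w,(400,400))]))
print(ctrl.get_state()["contact_force"])
E
```

```text
[ 0.08991023 -0.31944285 -2.55887745]
```

View pics/C.png

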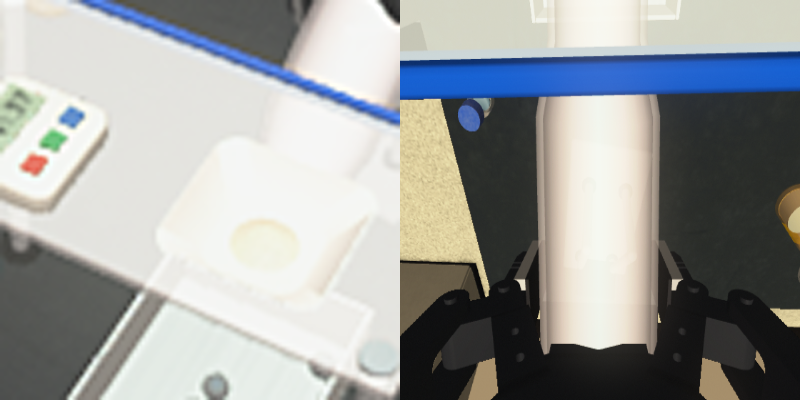

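Grey balls are visible in the tray at (215,385) and (318,368), and the wrist force dropped by about 0.8 N, which is six balls. I tilt a little more and jog it to be sure, then view the tray.

Call:
carry_out --jaw '[0.6, 0.6, 0.6, 0.6, 0.6, 0.6, 0.6, 0.6]' --offset '[[1, 0, -3], [2, 0, -5], [2, 0, -7], [2, 3, -7], [2, -3, -7], [2, 3, -7], [2, 0, -7], [2, 0, -7]]' --angular '[[0, -2, 0], [0, -3, 0], [0, -4, 0], [0, -4, 0], [0, -4, 0], [0, -4, 0], [0, -4, 0], [0, -4, 0]]'

```text
time_s: 10.07
tool_pos: [0.4873, -0.1109, 0.1724]
eef_rot: [0.674, 0.703, -0.156, 0.164]
contact_force: [-0.3, -0.3, -1.4]
opening: 0.72
gripper_force: 65.5
```

```bash
python3 - <<'E'
from h import *
s=ctrl.camera("scene")
crop=cv2.resize(s[205:325,255:375],(560,560),interpolation=cv2.INTER_CUBIC)
cv2.imwrite("pics/D.png",cv2.createCLAHE(2,(4,4)).apply(cv2.cvtColor(crop,cv2.COLOR_BGR2GRAY)))
print(ctrl.get_state()["contact_force"])
q=now()
for e,y,z in((-20,-.012,.13),(-12,-.03,.14),(-8,-.09,.19)):
    t=tool_for(jar(93,e,[.483,y,z]));print(e,*delta(*q,*t))
E
```

```text
[-0.24275071 -0.21092626 -1.65486822]
-20 [-4.4  0.4 22.9] [-0.2 16.  -0.1]
-12 [-19.9  -0.3  37.2] [-0.1 24.  -0.1]
-8 [-92.4  -2.8  26.1] [-0.1 28.  -0.1]
```

View pics/D.png

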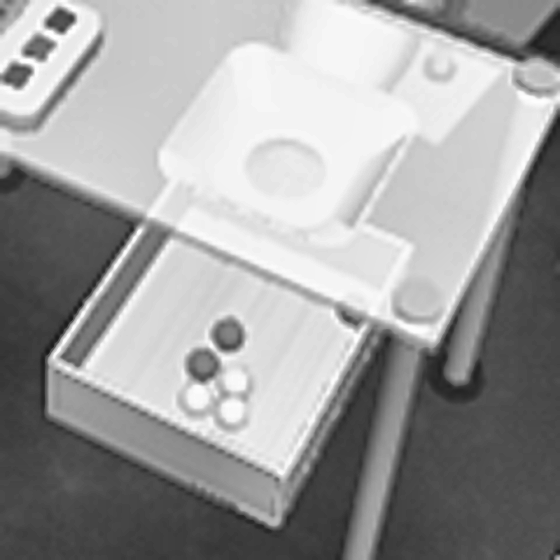

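All six are in the tray: grey at (228,332), (203,362) and (350,313), white at (235,380), (197,398) and (232,410). Retracting.

Call:
carry_out --jaw '[0.6, 0.6, 0.6, 0.6, 0.6, 0.6, 0.6, 0.6, 0.6, 0.6]' --offset '[[-2, 0, 11], [-4, 0, 23], [-12, 0, 30], [-20, 0, 37], [-32, 0, 39], [-45, 0, 40], [-58, -1, 38], [-70, -2, 35], [-82, -3, 30], [-92, -3, 26]]' --angular '[[0, 8, 0], [0, 16, 0], [0, 20, 0], [0, 24, 0], [0, 25, 0], [0, 26, 0], [0, 26, 0], [0, 27, 0], [0, 28, 0], [0, 28, 0]]'

```text
time_s: 11.38
tool_pos: [0.4885, -0.2056, 0.1905]
eef_rot: [0.692, 0.722, 0.012, -0.011]
contact_force: [0.6, -0.0, -2.0]
opening: 0.717
gripper_force: 65.5
```

```bash
python3 - <<'E'
from h import *
q=now();g=json.load(open("grasp.json"));M=np.array(g["M"])
J=jar(84.4,35,M)[1].as_matrix();n=J[:,1]*np.sign(J[2,1]);a=J[:,2]
t=tool_for(jar(84.4,35,M+.09*n+.004*a));print("lift",*delta(*q,*t))
print("pos",q[0],t[0])
E
```

```text
lift [-67.4   2.8  27.3] [-3.1 43.   8.1]
pos [ 0.48851022 -0.20562342  0.19045736] [ 0.49408808 -0.27193471  0.16106204]
```

Call:
carry_out --jaw '[0.6, 0.6, 0.6, 0.6, 0.6, 0.6, 0.6, 0.6, 0.6]' --offset '[[-8, 0, 3], [-17, 1, 7], [-25, 1, 10], [-34, 1, 14], [-42, 2, 17], [-51, 2, 20], [-59, 3, 24], [-67, 3, 27], [-67, 3, 27]]' --angular '[[-0.4, 5.4, 1], [-0.8, 10.8, 2], [-1.2, 16.1, 3], [-1.6, 21.5, 4], [-1.9, 26.9, 5], [-2.3, 32.2, 6.1], [-2.7, 37.6, 7.1], [-3.1, 43, 8.1], [-3.1, 43, 8.1]]'

```text
time_s: 12.5
tool_pos: [0.4938, -0.2718, 0.1594]
eef_rot: [0.688, 0.617, 0.282, -0.258]
contact_force: [-0.6, 0.4, -2.8]
opening: 0.716
gripper_force: 65.6
```

```bash
python3 - <<'E'
from h import *
q=now();g=json.load(open("grasp.json"));M=np.array(g["M"])
J=jar(84.4,35,M)[1].as_matrix();n=J[:,1]*np.sign(J[2,1]);a=J[:,2]
w=ctrl.camera("wrist");cv2.imwrite("pics/E.png",np.hstack([w[:, :],]) if 0 else w)
l=cv2.imread("pics/lift.png")
print(ctrl.get_state()["contact_force"])
for k,b in((.04,.004),(.02,.003),(.005,.002),(0,0)):
    t=tool_for(jar(84.4,35,M+k*n+b*a));print(k,*delta(*q,*t))
E
```

```text
[ 1.4052731  -0.30791314 -0.99249881]
0.04 [-7.6  0.3 48. ] [-0.  -0.1 -0.1]
0.02 [-12.    0.3  67.5] [-0.  -0.1 -0.1]
0.005 [-15.6   0.3  82.1] [-0.  -0.1 -0.1]
0 [-18.4   0.4  86.7] [-0.  -0.1 -0.1]
```

View pics/E.png

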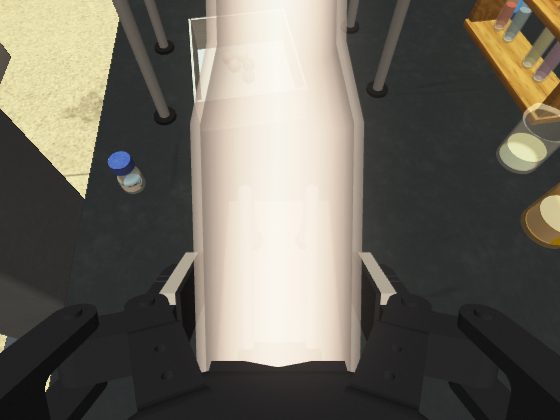

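The jar is empty and the balls show in the tray at (240,68). The jar's edges (196 to 362) and shoulder row (~115) in the gripper match the lift picture, so it hasn't slipped. Lowering it back.

Call:
carry_out --jaw '[0.6, 0.6, 0.6, 0.6, 0.6, 0.6, 0.6, 0.6, 0.6, 0.6]' --offset '[[-3, 0, 16], [-5, 0, 32], [-8, 0, 48], [-10, 0, 58], [-12, 0, 67], [-14, 0, 75], [-15, 0, 80], [-16, 0, 83], [-17, 0, 85], [-18, 0, 86]]' --angular '[[0, 0, 0], [0, 0, 0], [0, 0, 0], [0, 0, 0], [0, 0, 0], [0, 0, 0], [0, 0, 0], [0, 0, 0], [0, 0, 0], [0, 0, 0]]'

```text
time_s: 13.8
tool_pos: [0.499, -0.2232, 0.0869]
eef_rot: [0.688, 0.617, 0.282, -0.257]
contact_force: [1.1, -0.0, -1.7]
opening: 0.717
gripper_force: 65.6
```

```bash
python3 - <<'E'
from h import *
q=now();g=json.load(open("grasp.json"));M=np.array(g["M"])
J=jar(84.4,35,M)[1].as_matrix();n=J[:,1]*np.sign(J[2,1]);a=J[:,2]
f=np.mean([ctrl.camera("wrist") is not None and ctrl.get_state()["contact_force"] for _ in range(4)],axis=0)
print("force along n,a",f@n,f@a,f, "residual",delta(*q,np.array(g["p"]),Ro.from_quat(g["R"])))
E
```

```text
force along n,a -1.4983403347485402 -1.3486508499129388 [-0.34693191 -0.21249693 -2.0009229 ] residual (array([-1.7, -0.1,  0.9]), array([ 0., -0., -0.]))
```

Call:
carry_out --jaw '[0.6, 0.6, 0.6, 0.6]' --offset '[[-1, 0, 1], [-2, 0, 1], [-2, 0, 2], [-2, 0, 2]]' --angular '[[0, 0, 0], [0, 0, 0], [0, 0, 0], [0, 0, 0]]'

```text
time_s: 14.5
tool_pos: [0.499, -0.2238, 0.0849]
eef_rot: [0.688, 0.618, 0.282, -0.257]
contact_force: [-3.0, -3.8, 7.9]
opening: 0.719
gripper_force: 66.8
```

```bash
python3 - <<'E'
from h import *
q=now();g=json.load(open("grasp.json"));M=np.array(g["M"])
J=jar(84.4,35,M)[1].as_matrix();n=J[:,1]*np.sign(J[2,1]);a=J[:,2]
f=np.mean([ctrl.camera("wrist") is not None and ctrl.get_state()["contact_force"] for _ in range(4)],axis=0)
print("force along n,a",f@n,f@a,f, "residual",delta(*q,np.array(g["p"]),Ro.from_quat(g["R"])))
E
```

```text
force along n,a 8.446288005176797 0.9298144812701183 [-2.899864   -3.81817784  7.45211376] residual (array([ 0. , -0.2, -0.1]), array([ 0., -0.,  0.]))
```

The jar is pressed on the rods (8 N) at its original pose. Releasing and backing off.

Call:
carry_out --jaw '[0.75, 0.8, 0.9, 1, 1, 1]' --offset '[[0, 0, 0], [0, 0, 0], [0, 0, 0], [0, 0, 0], [0, 0, 0], [0, 0, 0]]' --angular '[[0, 0, 0], [0, 0, 0], [0, 0, 0], [0, 0, 0], [0, 0, 0], [0, 0, 0]]'

```text
time_s: 15.45
tool_pos: [0.4989, -0.2231, 0.0841]
eef_rot: [0.688, 0.617, 0.282, -0.257]
contact_force: [-0.0, -0.4, -0.1]
opening: 1.004
gripper_force: 0.0
```

Call:
carry_out --jaw '[1, 1, 1, 1, 1, 1, 1, 1, 1]' --offset '[[0, 0, -5], [0, 0, -15], [0, 0, -30], [0, 0, -50], [0, 0, -75], [0, 0, -100], [0, 0, -130], [0, 0, -168], [0, 0, -168]]' --angular '[[0, 0, 0], [0, 0, 0], [0, 0, 0], [0, 0, 0], [0, 0, 0], [0, 0, 0], [0, 0, 0], [0, 0, 0], [0, 0, 0]]'

```text
time_s: 16.58
tool_pos: [0.487, -0.3436, 0.2053]
eef_rot: [0.688, 0.618, 0.282, -0.255]
contact_force: [0.1, 0.0, 0.3]
opening: 0.998
gripper_force: 0.0
```

```bash
python3 - <<'E'
from h import *
w=ctrl.camera("wrist");a=cv2.imread("pics/w1.png")
cv2.imwrite("pics/F.png",np.hstack([a[:340,120:440],w[:340,120:440]]))
s=ctrl.get_state();print(s["contact_force"],s["tool_pos"],s["time_s"])
E
```

```text
[ 0.07029808  0.07464874 -0.27566756] [ 0.48685487 -0.34206916  0.2038114 ] 16.625
```

View pics/F.png

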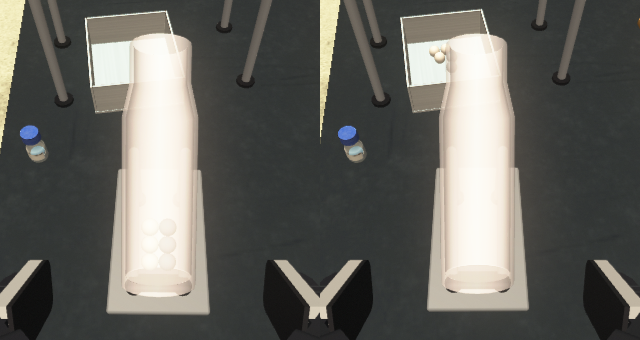

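Comparing before (left) and after (right), the jar sits the same on the plate: base at row ~280, mouth at row ~45, empty. Balls show in the tray and the vial hasn't moved. Handing in.

```bash
python3 -c "
from plant import ctrl
print(ctrl.close_job())"
```

```text
the job is handed in; nothing more can be done
None
```

The job is handed in at about 17 s: all six balls were seen in the tray, the empty jar is back in the cradle and matches its starting view, and the gripper is clear; the hand-in returned no verdict.

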